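# Gauge two sleeves on the vise pin

### The arm

A 7-joint arm with a two-finger parallel gripper is mounted at the origin on the work surface. World frame = base frame: x ahead of the robot, y to its left, z up, the work surface at z = 0. Lengths are in m, angles in rad, forces in N, time in s.
With the tool pointing down it reaches from about 0.425 to 1.025 m from the base axis. Payload 9.4 kg.
Tool frame: the origin (TCP) lies between the finger pads; the fingertips stand 17 mm ahead of it and the grasp point (between the pads) lies 2 mm behind it; z points along the fingers, y is the line along which they close (so a half turn about z gives the same grasp; the last joint's range is limited). The gripper opens to 93 mm and grips with 3 to 60 N. Pads are 15 mm wide; open, the fingers measure 128 mm over their backs; the gripper's body (75 mm by 188 mm) begins 65 mm behind the grasp point.
Start: joints at [1.237, 0.599, -0.003, 1.599, 0.002, 0.943, -0.08], TCP at [0.184, -0.701, 0.236] pointing down, gripper open.
Joint ranges: [-2.57, 2.57], [-0.35, 1.97], [-1.29, 1.29], [0.11, 2.56], [-1.05, 4.19], [0.11, 1.86], [-2.63, 2.63]. Speed limits (rad/s): [2.22, 2.22, 3.01, 3.01, 3.14, 3.14, 3.14].

### API

Orientations are given as a 3x3 rotation matrix whose columns are the frame's x, y, z axes.
In Python, from station import robot, eyes gives the robot as it stands.
- The arm moves only by the shell command python3 -m handwheel 'ROWS' [FORCE]. ROWS is JSON, one flat list of numbers, 5 for each row, row after row: the shift along the tool's x, y, z in mm, then the turn about the tool's z in degrees, then the opening, from 0 (shut) to 1 (fully open). A call has 1 to 8 rows; each row shifts and turns the commanded pose from where the row before left it, along the tool's axes as they then stand; what a row does not reach is not made up. A row lasts 1/8 s, in which the tool goes at most 62.5 mm and 10.7 degrees, less where a joint would pass 70% of its speed; a pose out of reach is approached as far as the arm can. A call with a gripper value outside its range is refused whole. The fingers move at their own pace and stop on an object; FORCE is the grip in N (left out, the last holds). Time passes only in rows, so rows that do not move let the fingers close. It gives the time, the measured TCP pose, the force, the opening and the grip force at its end, in the units of the state.
- robot.state(): the state, without advancing time (a new reading comes with each control period).
- eyes.grab_frame(name): name is "scene" or "top" or "wrist"; returns a dict with "frame" (400x640x3 uint8, red, green, blue), "vfov" (degrees; the focal length in pixels is half the picture's height over the tangent of half this angle, whatever the lens; pixels are square), "cx", "cy" (the principal point, pixels), "rvec" (rotation vector, rad) and "tvec" (3), from world to camera coordinates, as OpenCV has them; the wrist camera has in their place "tool_from_camera" (4x4, takes a point from camera to tool coordinates, whose origin is the TCP and whose axes are the flange's). Camera axes: x right, y down, z forward; pixel columns grow to the right and rows downward; lengths in m; the calibration is good to about 2 mm. A picture is of the moment at which its call begins: read the wrist's pose just before it. There is no depth.
- robot.sign_off(): hands the job in; it is judged then, once.
The state is a dict: "time_s": time; "q": joint angles; "joint_vel": joint speeds; "joint_torque": joint torques, N m; "tool_pos": TCP position; "eef_rot": TCP orientation; "ft_force": force on the tool from outside, world axes, zero at the start; "ft_torque": the same for the moment, N m; "width": finger opening in m; "grasp_force": force on a finger pad.
Only numpy, scipy, OpenCV 4.12 (cv2) and the standard library are available. Lean on these libraries where they do the work, as an engineer would, in place of code of your own. Each camera call takes 0.05 s, during which the arm holds its last target. There are 200 camera calls.

### The job

Check the two aluminium sleeves against the gauge pin that stands upright in the vise. Slide the sleeve whose bore fits over the pin all the way down until it sits on the vise jaws and leave it there; the other one's bore is too small for the pin, so put that one in the shallow pine tray. Set the sleeves down, do not drop them.

Things in the scene. Friction and masses are not known exactly. Their poses are not given: they have to be found in the camera images.
- pin_foot (a point): Foot of the gauge pin: on its axis, level with the flat top of the vise jaws, 100 mm above the bench; z up. The steel pin is 24 mm thick and stands 60 mm above the jaws, its top 15 mm tapering to a 7 mm tip. Jaw top about 110 (x) by 80 (y) mm, pin in the middle. The red vise is fixed; its screw and T-handle reach 140 mm from the pin towards this frame's -x, below 90 mm above the bench.
- wide_sleeve_mid (a point): The sleeve that fits: centre (half-way up, on the axis) of a plain aluminium sleeve standing on end, 50 mm outside diameter, 50 mm tall, with a wide through-bore 34 mm in diameter (8 mm wall), about 0.14 kg, z along its axis. On the pin it has 5 mm play all round.
- narrow_sleeve_mid (a point): The sleeve that does not fit: centre (half-way up, on the axis) of a plain aluminium sleeve standing on end, of the same outside size (50 mm diameter, 50 mm tall) but with a narrow through-bore 14 mm in diameter (18 mm wall), about 0.24 kg, z along its axis.
- tray: Shallow open pine tray, fixed on the bench, 180 mm (x) by 150 mm (y) outside, walls 8 mm thick and 30 mm high, floor about 8 mm thick; origin at the centre of its underside, on the bench. Empty at the start.
There are look-alikes about, which are no part of the job. What is shaped like the part that bears narrow_sleeve_mid but purple or turquoise is not meant. What is shaped like the part that bears wide_sleeve_mid but blue is not meant.

How it is judged:
At the end, for the whole second after the job is handed in: Wide-bore sleeve on the pin: upright within 11 degrees, axis within 10 mm of the pin's, centre 18 to 32 mm above the jaws (25 mm when seated). Narrow-bore sleeve down in the tray, standing or lying: centre inside the walls and under 45 mm above the bench. Both at rest (horizontal distance between wide_sleeve_mid and pin_foot below 0.01 m and z of wide_sleeve_mid in the frame of pin_foot between 0.018 and 0.032 m and angle between wide_sleeve_mid's own z axis and vertical below 0.2 rad and x of narrow_sleeve_mid in the frame of tray between -0.082 and 0.082 m and y of narrow_sleeve_mid in the frame of tray between -0.067 and 0.067 m and height (world z) of narrow_sleeve_mid below 0.045 m and linear speed of each of wide_sleeve, narrow_sleeve below 0.03 m/s); the robot touches nothing.
It fails at once if The wide-bore sleeve is dropped: it moves faster than 0.75 m/s while not in the fingers (a fall of about 30 mm) (linear speed of wide_sleeve above 0.75 m/s and not (contact force between the fingers and wide_sleeve above 0.05 N)).
It fails at once if The narrow-bore sleeve is dropped: it moves faster than 0.75 m/s while not in the fingers (a fall of about 30 mm) (linear speed of narrow_sleeve above 0.75 m/s and not (contact force between the fingers and narrow_sleeve above 0.05 N)).
It also fails if it takes over 61 s, if anything falls off the work surface, if the arm or the gripper's body presses on something with over 40 N, if the wrist force passes 120 N, or if a joint passes its speed limit or range.

## Working session

There is one attempt and no reset: what is moved stays moved. The work goes in short steps, Python scripts to look and compute and a shell command to move; the robot and the scene stay as the last step left them, time stands still between calls to the robot, and variables do not carry over. Pictures are saved under pics/ and viewed, at most 10 in all, crops included, and the job is handed in when it is done.

```bash
mkdir -p pics
cat > h.py <<'E'
import numpy as np,cv2
from station import robot,eyes
def K(f):
    F=200/np.tan(np.radians(f["vfov"])/2); return np.array([[F,0,f["cx"]],[0,F,f["cy"]],[0,0,1.]])
def save(f,n): cv2.imwrite("pics/"+n,cv2.cvtColor(f["frame"],cv2.COLOR_RGB2BGR))
def pose(f,s=None):
    if "rvec" in f:
        R=cv2.Rodrigues(np.array(f["rvec"],float))[0]; return R.T,-R.T@np.array(f["tvec"],float).ravel()
    T=np.array(f["tool_from_camera"]); E=np.array(s["eef_rot"]); return E@T[:3,:3],E@T[:3,3]+np.array(s["tool_pos"])
def ray(f,u,v,z,s=None):
    R,c=pose(f,s); d=R@np.linalg.inv(K(f))@[u,v,1]; return c+d*(z-c[2])/d[2]
E
python3 - <<'E'
from h import *
s=robot.state(); print(s)
import pickle
D={}
for n in("scene","top","wrist"):
    f=eyes.grab_frame(n); save(f,n+"0.png"); D[n]=f; print(n,{k:v for k,v in f.items() if k!="frame"})
pickle.dump(D,open("d0.pkl","wb"))
E
```

```text
{'time_s': 0.0, 'q': array([ 1.23729688,  0.60012873, -0.00254799,  1.60014055,  0.00175427,
        0.94293072, -0.07978154]), 'joint_vel': array([ 0.00010798,  0.00108913, -0.00156378, -0.00029155, -0.00037365,
       -0.00012947, -0.0007766 ]), 'joint_torque': array([-6.45041036e-04, -7.65078807e+01,  1.49732988e+00, -2.52357423e+01,
       -5.23828436e-02,  1.69654121e-02,  1.32890382e-04]), 'tool_pos': array([ 0.18401499, -0.70075944,  0.23475347]), 'eef_rot': array([[ 9.67194080e-01,  2.54038088e-01, -5.10428093e-04],
       [ 2.54038578e-01, -9.67192889e-01,  1.52190199e-03],
       [-1.07061350e-04, -1.60164302e-03, -9.99998712e-01]]), 'ft_force': array([0.64105803, 0.38197773, 0.05922916]), 'ft_torque': array([-0.03665694, -0.0309377 ,  0.02022193]), 'grasp_force': 0.0, 'width': 0.09316888718639058}
scene {'vfov': 46.37457623680361, 'cx': 311.9783167396763, 'cy': 195.1789613306666, 'rvec': array([ 1.6089988 ,  1.85687295, -0.81456751]), 'tvec': array([ 0.07929028, -0.29121082,  1.47048221])}
top {'vfov': 45.70176032774531, 'cx': 317.56495460570534, 'cy': 191.3010856960619, 'rvec': array([ 2.14093651, -2.09979118,  0.19453969]), 'tvec': array([-0.00264562,  0.56151122,  0.9406194 ])}
wrist {'vfov': 60.49633473217351, 'cx': 325.09159925915145, 'cy': 203.25183989735316, 'tool_from_camera': array([[-1.33727291e-04, -9.60108850e-01, -2.79626499e-01,
         7.79785063e-02],
       [ 9.99998529e-01, -6.06477134e-04,  1.60412898e-03,
         2.17813034e-05],
       [-1.70972550e-03, -2.79625873e-01,  9.60107519e-01,
        -1.49208077e-01],
       [ 0.00000000e+00,  0.00000000e+00,  0.00000000e+00,
         1.00000000e+00]])}
```

View pics/top0.png

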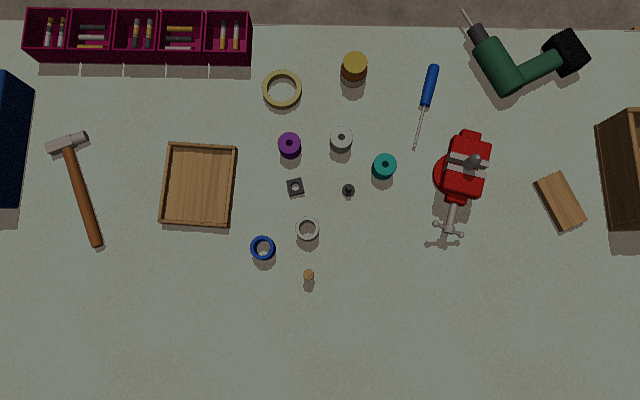

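View pics/scene0.png

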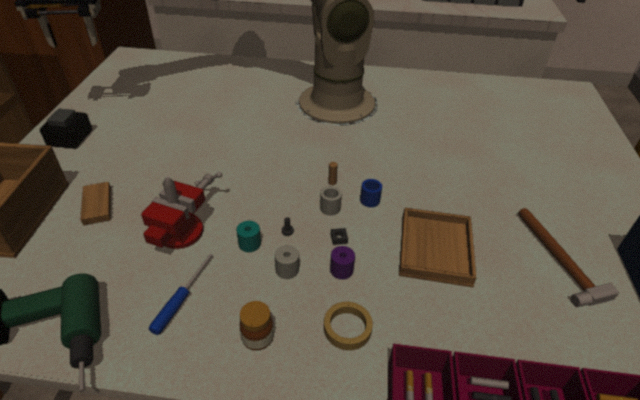

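Top view: the ring-like things are grey wide-bore (307,229) and blue wide-bore (263,248), and the thick-walled ones are grey (341,139), purple (289,145) and turquoise (384,166). The two grey ones fit the aluminium description, since the coloured ones are excluded by colour. The tray is at (199,185) and the pin at about (474,160). I'll confirm this in a crop and measure.

Run:
```python
from h import *
import pickle
D=pickle.load(open("d0.pkl","rb")); f=D["top"]; im=cv2.cvtColor(f["frame"],cv2.COLOR_RGB2BGR)
cv2.imwrite("pics/c1.png",cv2.resize(im[110:280,240:500],None,fx=3,fy=3,interpolation=cv2.INTER_CUBIC))
r=lambda *a:ray(f,*a).round(3)
print("cam",pose(f)[1].round(3))
print("wide",r(307.5,227,.05)); print("narrow",r(341,137.5,.05))
print("tray corners top",[r(u,v,.03) for u,v in((166,142),(238,144),(159,225),(231,228))])
print("pin tip",r(476,160,.16),"base",r(467,166,.10))
# tray mask
h=cv2.cvtColor(im,cv2.COLOR_BGR2HSV); print([h[v,u] for u,v in((200,185),(300,227),(333,137),(300,300),(470,145))])
```

```text
cam [3.760e-01 1.000e-03 1.029e+00]
wide [0.486 0.028 0.05 ]
narrow [ 0.68 -0.04  0.05]
tray corners top [array([0.669, 0.342, 0.03 ]), array([0.668, 0.184, 0.03 ]), array([0.487, 0.343, 0.03 ]), array([0.483, 0.19 , 0.03 ])]
pin tip [ 0.607 -0.29   0.16 ] base [ 0.61  -0.292  0.1  ]
[array([ 16, 123, 126], dtype=uint8), array([15, 29, 53], dtype=uint8), array([ 38,  24, 129], dtype=uint8), array([ 47,  26, 135], dtype=uint8), array([  0, 207, 122], dtype=uint8)]
```

View pics/c1.png

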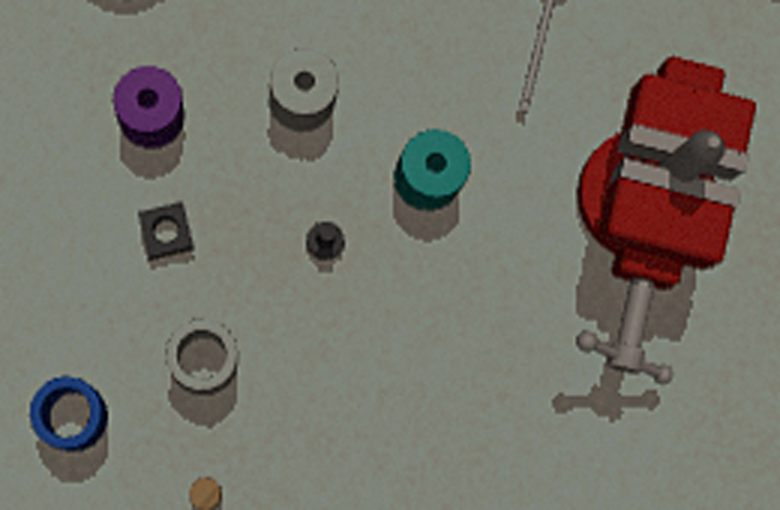

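The crop confirms it: the wide grey ring has its top centre at (307.3,228.3) and the thick-walled grey sleeve has its bore at (341.3,136.7). Purple, turquoise and blue are the look-alikes. The pin tip is at about (477,157). Next I turn the tool onto the world axes and go towards the wide sleeve.

```bash
python3 -m handwheel '[0,0,-30,7.35,1, 0,0,-30,7.35,1, 35,-50,0,0,1, 35,-50,0,0,1, 35,-50,0,0,1, 35,-50,0,0,1, 35,-50,0,0,1, 35,-50,0,0,1]' 20; python3 -m handwheel '[30,-50,0,0,1, 20,-57,0,0,1, 0,-57,0,0,1, -10,-57,0,0,1, -10,-57,0,0,1, -20,-57,0,0,1, -10,-57,0,0,1, 0,0,0,0,1]'
```

```text
time_s: 1.15
tool_pos: [0.3949, -0.3994, 0.2956]
eef_rot: [[1.0, 0.0, 0.0], [0.0, -1.0, -0.0], [0.0, 0.0, -1.0]]
ft_force: [0.5, -0.1, -0.6]
width: 0.0926
grasp_force: 0.0
time_s: 2.15
tool_pos: [0.3932, -0.0058, 0.2958]
eef_rot: [[1.0, 0.007, 0.0], [0.007, -1.0, 0.001], [0.0, -0.001, -1.0]]
ft_force: [0.2, 0.6, -0.7]
width: 0.0928
grasp_force: 0.0
```

Run:
```python
from h import *
s=robot.state(); f=eyes.grab_frame("wrist"); save(f,"w1.png")
R,c=pose(f,s); p=K(f)@R.T@(np.array([.486,.028,.05])-c); print((p/p[2])[:2])
g=cv2.medianBlur(cv2.cvtColor(f["frame"],cv2.COLOR_RGB2GRAY),5)
C=cv2.HoughCircles(g,cv2.HOUGH_GRADIENT,1,40,param1=80,param2=25,minRadius=20,maxRadius=80)
for x in C[0][:8]: print(x,ray(f,x[0],x[1],.05,s).round(4), "r mm",x[2]*1000*(c[2]-.05)/K(f)[0,0])
```

```text
[294.31129878  89.23479398]
[216.5 123.5  26.7] [0.4489 0.1161 0.05  ] r mm 30.75665492496824
[149.5 342.5  53.1] [0.1577 0.2308 0.05  ] r mm 61.16772945752111
```

View pics/w1.png

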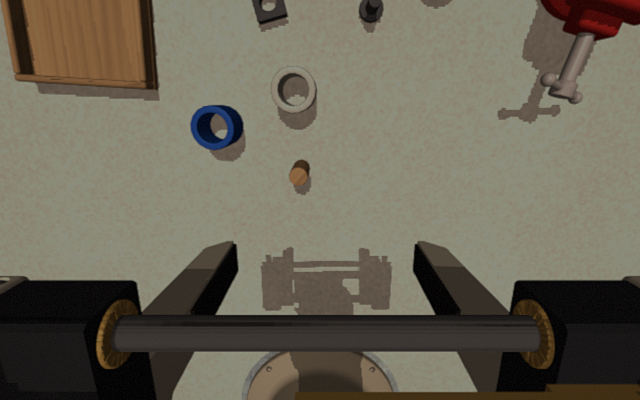

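The wrist view shows the grey ring at (293.5,89), where the top camera predicted it (294.3,89.2), so the wide sleeve is at (0.486,0.028). Next is the descent and grip.

```bash
python3 -m handwheel '[46,-17,0,0,0.75, 47,-17,0,0,0.75, 0,0,50,0,0.75, 0,0,60,0,0.75, 0,0,50,0,0.75, 0,0,0,0,0.75, 0,0,0,0,0.75]' 20
python3 - <<'E'
from h import *
s=robot.state(); print(s["tool_pos"])
E
```

```text
time_s: 3.08
tool_pos: [0.4877, 0.0241, 0.1367]
eef_rot: [[1.0, -0.001, 0.001], [-0.001, -1.0, -0.0], [0.001, 0.0, -1.0]]
ft_force: [-0.2, -0.5, 0.7]
width: 0.0696
grasp_force: 0.0
[0.48774647 0.02409863 0.13671333]
```

```bash
python3 -m handwheel '[-1,-4,30,0,0.75, 0,0,40,0,0.75, 0,0,31,0,0.75, 0,0,0,0,0.75, 0,0,0,0,0, 0,0,0,0,0, 0,0,0,0,0, 0,0,0,0,0]' 20; python3 -m handwheel '[0,0,0,0,0, 0,0,0,0,0, 0,0,-10,0,0, 0,0,-30,0,0, 0,0,-60,0,0, 0,0,-60,0,0, 0,0,-40,0,0, 0,0,0,0,0]' 20
```

```text
time_s: 4.08
tool_pos: [0.4869, 0.0289, 0.0362]
eef_rot: [[1.0, 0.0, 0.003], [0.0, -1.0, 0.0], [0.003, -0.0, -1.0]]
ft_force: [-1.4, 0.1, 12.0]
width: 0.0501
grasp_force: 20.0
time_s: 5.08
tool_pos: [0.487, 0.0288, 0.2382]
eef_rot: [[1.0, -0.0, 0.006], [-0.0, -1.0, 0.0], [0.006, -0.0, -1.0]]
ft_force: [-0.0, 0.6, -2.0]
width: 0.051
grasp_force: 20.0
```

```bash
python3 -m handwheel '[0,40,-20,0,0, 0,60,-20,0,0, 0,60,0,0,0, 0,60,0,0,0, 0,50,0,0,0, 0,20,0,0,0, 0,0,0,0,0]' 20
python3 - <<'E'
from h import *
import pickle
s=robot.state(); f=eyes.grab_frame("wrist"); save(f,"w2.png"); pickle.dump((s,f),open("w2.pkl","wb"))
R,c=pose(f,s)
for P in([.607,-.290,.16],[.61,-.292,.1]):
  p=K(f)@R.T@(np.array(P)-c); print((p/p[2])[:2])
D=pickle.load(open("d0.pkl","rb")); g=D["top"]; print(ray(g,477,157.5,.157),ray(g,467.3,167.3,.1)); print(s["tool_pos"])
E
```

```text
time_s: 5.95
tool_pos: [0.4853, -0.261, 0.2734]
eef_rot: [[1.0, -0.002, -0.002], [-0.002, -1.0, 0.001], [-0.002, -0.001, -1.0]]
ft_force: [-0.3, 0.5, -1.0]
width: 0.0506
grasp_force: 20.0
[365.76052722  37.91349953]
[360.23489429  46.72374543]
[ 0.61258095 -0.29310008  0.157     ] [ 0.60734805 -0.29200539  0.1       ]
[ 0.48525698 -0.26100841  0.27335806]
```

View pics/w2.png

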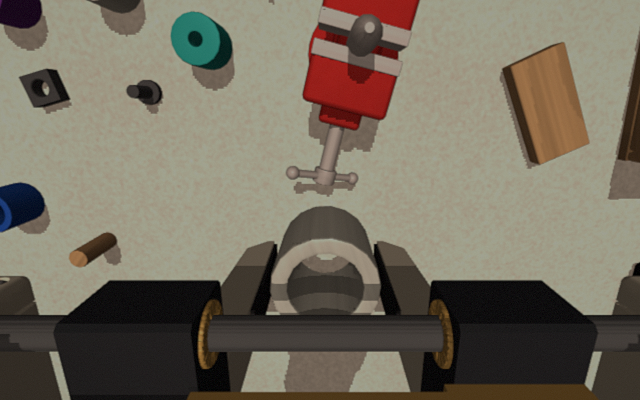

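The pin tip shows at about (369,28). The held sleeve's top face has its outer edge at (326,238) and its inner edge at about (326,252).

Run:
```python
from h import *
import pickle
s,f=pickle.load(open("w2.pkl","rb")); g=pickle.load(open("d0.pkl","rb"))["top"]
print("tip",ray(f,369,28,.158,s),"top",ray(g,477,157.5,.158))
R,c=pose(f,s); 
P1=np.linalg.inv(K(f))@[369,28,1]; d1=R@P1; Rt,ct=pose(g); d2=Rt@np.linalg.inv(K(g))@[477,157.5,1]
t=np.linalg.lstsq(np.c_[d1,-d2],ct-c,rcond=None)[0]; print("tri",c+t[0]*d1,ct+t[1]*d2)
z=s["tool_pos"][2]+.014
print("sleeve rim rel",[(ray(f,326,v,z,s)-s["tool_pos"])[:2] for v in(238,252)])
im=f["frame"]; a=cv2.resize(cv2.cvtColor(im,cv2.COLOR_RGB2BGR)[0:80,300:430],None,fx=5,fy=5); b=cv2.resize(cv2.cvtColor(im,cv2.COLOR_RGB2BGR)[200:320,260:390],None,fx=5,fy=5)[:,:]
cv2.imwrite("pics/c2.png",cv2.resize(np.vstack([a,b]),None,fx=.6*.99,fy=.6*.99))
```

```text
tip [ 0.61365383 -0.29228452  0.158     ] top [ 0.61230937 -0.29276236  0.158     ]
tri [ 0.61360656 -0.29225532  0.15824931] [ 0.61229376 -0.29274295  0.15805747]
sleeve rim rel [array([ 0.0234012, -0.0006773]), array([ 0.01696446, -0.00066931])]
```

View pics/c2.png

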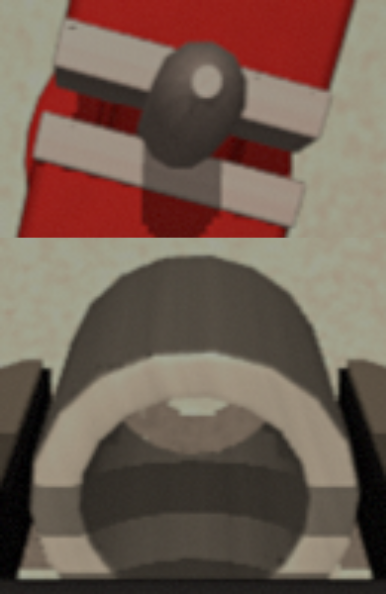

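The crop puts the tip at (369.7,27.3), so the pin axis is at (0.613,-0.2925). Two views agree within 1.5 mm and the height is 158 mm, as it should be. The sleeve is centred in the grip to about 1 mm. Moving over the pin.

```bash
python3 -m handwheel '[30,10,0,0,0, 45,11,0,0,0, 40,10,0,0,0, 14,0,0,0,0, 0,0,0,0,0, 0,0,0,0,0]' 20
python3 - <<'E'
from h import *
s=robot.state();print(s["tool_pos"])
E
```

```text
time_s: 6.75
tool_pos: [0.6139, -0.2904, 0.2743]
eef_rot: [[1.0, 0.001, -0.001], [0.001, -1.0, 0.0], [-0.001, -0.0, -1.0]]
ft_force: [0.4, -0.1, -1.4]
width: 0.0504
grasp_force: 20.0
[ 0.61390039 -0.29044302  0.2743258 ]
```

Down in steps, keeping an eye on the force.

```bash
python3 -m handwheel '[0,2,30,0,0, 0,0,30,0,0, 0,0,20,0,0, 0,0,15,0,0, 0,0,0,0,0]' 20;  python3 -m handwheel '[0,0,15,0,0, 0,0,15,0,0, 0,0,8,0,0, 0,0,0,0,0, 0,0,0,0,0]' 20
```

```text
time_s: 7.38
tool_pos: [0.6141, -0.2932, 0.1788]
eef_rot: [[1.0, 0.0, -0.002], [0.0, -1.0, 0.001], [-0.002, -0.001, -1.0]]
ft_force: [-0.1, 0.3, -0.1]
width: 0.0505
grasp_force: 20.0
time_s: 8.0
tool_pos: [0.6152, -0.2935, 0.1416]
eef_rot: [[1.0, 0.0, 0.0], [0.0, -1.0, -0.0], [0.0, 0.0, -1.0]]
ft_force: [0.2, 0.1, -1.5]
width: 0.0505
grasp_force: 20.0
```

```bash
python3 -m handwheel '[0,0,2,0,0, 0,0,2,0,0, 0,0,0,0,0]' 20;  python3 -m handwheel '[0,0,1,0,0, 0,0,1,0,0, 0,0,0,0,0]' 20
```

```text
time_s: 8.38
tool_pos: [0.6149, -0.2934, 0.1373]
eef_rot: [[1.0, 0.0, -0.0], [0.0, -1.0, 0.0], [-0.0, -0.0, -1.0]]
ft_force: [-0.3, -0.1, -2.1]
width: 0.0503
grasp_force: 20.0
time_s: 8.75
tool_pos: [0.6151, -0.2935, 0.1363]
eef_rot: [[1.0, 0.0, 0.0], [0.0, -1.0, -0.0], [0.0, 0.0, -1.0]]
ft_force: [-2.0, 0.9, 6.5]
width: 0.0504
grasp_force: 20.0
```

Contact with the jaws at the expected height. I release (opening 0.8), retract and check.

```bash
python3 -m handwheel '[0,0,0,0,0.8, 0,0,0,0,0.8, 0,0,0,0,0.8, 0,0,-30,0,0.8, 0,0,-60,0,0.8, 0,0,-60,0,0.8, -60,0,0,0,0.8, -60,0,0,0,0.8]' 20; python3 -m handwheel '[0,0,0,0,0.8]'
python3 - <<'E'
from h import *
f=eyes.grab_frame("wrist"); s=robot.state(); im=cv2.cvtColor(f["frame"],cv2.COLOR_RGB2BGR); t=cv2.cvtColor(eyes.grab_frame("top")["frame"],cv2.COLOR_RGB2BGR)
cv2.imwrite("pics/v3.png",np.hstack([cv2.resize(im[0:140,250:450],None,fx=2,fy=2),cv2.resize(t[120:260,300:500],None,fx=2,fy=2)]))
print(s["tool_pos"])
E
```

```text
time_s: 9.75
tool_pos: [0.494, -0.2934, 0.2859]
eef_rot: [[1.0, 0.001, 0.001], [0.001, -1.0, -0.001], [0.001, 0.001, -1.0]]
ft_force: [-1.0, -1.0, 1.2]
width: 0.0744
grasp_force: 0.0
time_s: 9.88
tool_pos: [0.4905, -0.2942, 0.2859]
eef_rot: [[1.0, -0.003, -0.002], [-0.003, -1.0, -0.001], [-0.002, 0.001, -1.0]]
ft_force: [1.2, -0.4, 0.8]
width: 0.0744
grasp_force: 0.0
[ 0.49344083 -0.29393528  0.28605757]
```

View pics/v3.png

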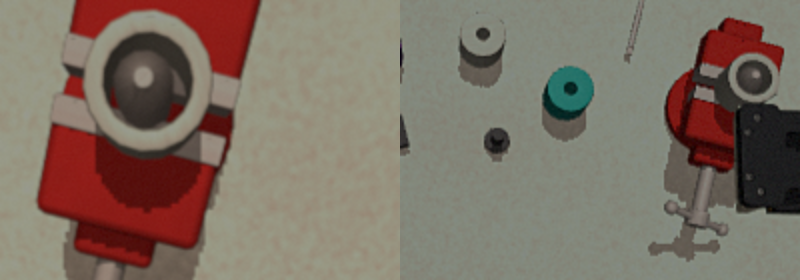

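The wide sleeve sits centred on the pin and on the jaws, with the pin tip in the middle of the bore. On to the narrow one.

```bash
python3 -m handwheel '[0,-50,0,0,0.75, 20,-50,0,0,0.75, 20,-50,0,0,0.75, 20,-50,0,0,0.75, 20,-50,0,0,0.75, 20,-3,0,0,0.75, 0,0,0,0,0.75, 0,0,0,0,0.75]' 30
python3 - <<'E'
from h import *
import pickle
s=robot.state(); f=eyes.grab_frame("wrist"); g=pickle.load(open("d0.pkl","rb"))["top"]
P=ray(g,341.3,136.7,.05); R,c=pose(f,s); p=K(f)@R.T@(P-c); p=p/p[2]; print(s["tool_pos"],P,p)
u,v=int(p[0]),int(p[1]); im=cv2.cvtColor(f["frame"],cv2.COLOR_RGB2BGR); x0,y0=max(u-60,0),max(v-60,0); print(x0,y0)
cv2.imwrite("pics/c4.png",cv2.resize(im[y0:y0+120,x0:x0+120],None,fx=4,fy=4))
E
```

```text
time_s: 10.98
tool_pos: [0.5948, -0.0407, 0.2849]
eef_rot: [[1.0, -0.0, -0.001], [-0.0, -1.0, -0.0], [-0.001, 0.0, -1.0]]
ft_force: [-0.4, -0.5, -0.6]
width: 0.0697
grasp_force: 0.0
[ 0.59482712 -0.04072116  0.28485858] [ 0.68227637 -0.04031622  0.05      ] [324.11698267  94.0584782    1.        ]
264 34
```

View pics/c4.png

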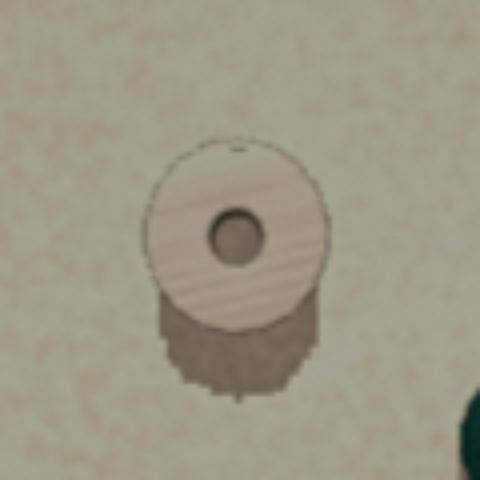

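The crop shows the grey narrow-bore sleeve with its bore at full-frame pixel (323.2,93), within 1 px of the prediction. Its centre is at about (0.683,-0.040).

```bash
python3 -m handwheel '[44,-1,0,0,0.75, 44,0,0,0,0.75, 0,0,50,0,0.75, 0,0,60,0,0.75, 0,0,40,0,0.75, 0,0,0,0,0.75, 0,0,0,0,0.75]' 30
```

```text
time_s: 11.9
tool_pos: [0.6837, -0.0399, 0.1371]
eef_rot: [[1.0, -0.001, 0.002], [-0.001, -1.0, -0.0], [0.002, 0.0, -1.0]]
ft_force: [0.7, 0.3, -0.1]
width: 0.0697
grasp_force: 0.0
```

```bash
python3 -m handwheel '[0,0,40,0,0.75, 0,0,40,0,0.75, 0,0,20,0,0.75, 0,0,0,0,0.75, 0,0,0,0,0, 0,0,0,0,0, 0,0,0,0,0, 0,0,0,0,0]' 30; python3 -m handwheel '[0,0,0,0,0, 0,0,0,0,0, 0,0,-10,0,0, 0,0,-30,0,0, 0,0,-50,0,0, 0,0,-30,0,0, 0,0,0,0,0]' 30
```

```text
time_s: 12.9
tool_pos: [0.6837, -0.0392, 0.0367]
eef_rot: [[1.0, 0.0, 0.002], [0.0, -1.0, 0.0], [0.002, -0.0, -1.0]]
ft_force: [-0.7, 1.7, 7.2]
width: 0.0489
grasp_force: 30.0
time_s: 13.78
tool_pos: [0.6842, -0.0396, 0.1583]
eef_rot: [[1.0, -0.0, 0.005], [-0.0, -1.0, -0.0], [0.005, 0.0, -1.0]]
ft_force: [0.2, 0.3, -3.7]
width: 0.0492
grasp_force: 30.0
```

```bash
python3 -m handwheel '[-15,-40,-10,0,0, -20,-55,0,0,0, -20,-60,0,0,0, -20,-60,0,0,0, -20,-55,0,0,0, -12,-35,0,0,0, 0,0,0,0,0, 0,0,0,0,0]' 30
python3 - <<'E'
from h import *
s=robot.state(); f=eyes.grab_frame("wrist"); save(f,"w5.png"); R,c=pose(f,s); print(s["tool_pos"])
E
```

```text
time_s: 14.78
tool_pos: [0.5761, 0.263, 0.1643]
eef_rot: [[1.0, -0.0, -0.001], [-0.0, -1.0, -0.002], [-0.001, 0.002, -1.0]]
ft_force: [-0.6, -0.6, -2.4]
width: 0.049
grasp_force: 30.0
[0.57609248 0.26303656 0.16428523]
```

View pics/w5.png

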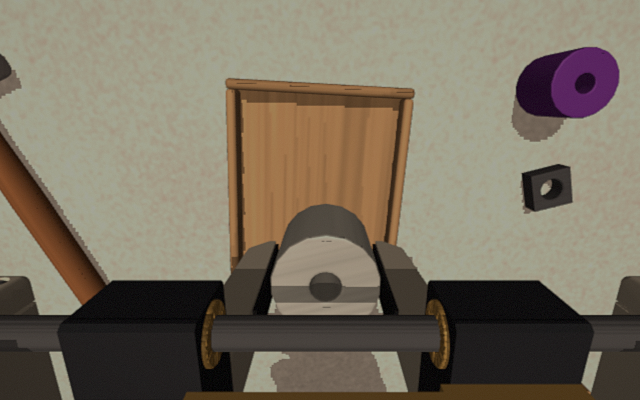

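The sleeve (top at about (325,285)) hangs centred in y over the tray (side walls at columns 235 and 400). I lower it and feel for the floor.

```bash
python3 -m handwheel '[0,0,40,0,0, 0,0,40,0,0, 0,0,20,0,0, 0,0,12,0,0, 0,0,0,0,0]' 30; python3 -m handwheel '[0,0,2,0,0, 0,0,2,0,0, 0,0,2,0,0, 0,0,0,0,0]'
```

```text
time_s: 15.45
tool_pos: [0.5765, 0.2638, 0.0532]
eef_rot: [[1.0, -0.0, -0.0], [-0.0, -1.0, -0.0], [-0.0, 0.0, -1.0]]
ft_force: [-0.3, -0.4, -2.5]
width: 0.0489
grasp_force: 30.0
time_s: 15.95
tool_pos: [0.5763, 0.2642, 0.0474]
eef_rot: [[1.0, 0.0, 0.0], [0.0, -1.0, 0.0], [0.0, -0.0, -1.0]]
ft_force: [0.9, 0.0, -1.9]
width: 0.0488
grasp_force: 30.0
```

```bash
python3 -m handwheel '[0,0,1,0,0, 0,0,1,0,0, 0,0,1,0,0, 0,0,0,0,0]' 30
```

```text
time_s: 16.45
tool_pos: [0.5763, 0.2642, 0.0447]
eef_rot: [[1.0, 0.0, 0.0], [0.0, -1.0, -0.0], [0.0, 0.0, -1.0]]
ft_force: [-1.0, -0.8, 3.7]
width: 0.0487
grasp_force: 30.0
```

Contact at the expected height, so I release, retract and check from the top.

```bash
python3 -m handwheel '[0,0,0,0,0.75, 0,0,0,0,0.75, 0,0,0,0,0.75, 0,0,-30,0,0.75, 0,0,-60,0,0.75, 0,0,-60,0,0.75, -60,0,0,0,0.75, -60,0,0,0,0.75]'; python3 -m handwheel '[-40,40,0,0,0.75, 0,60,0,0,0.75, 0,60,0,0,0.75, 0,50,0,0,0.75, 0,0,0,0,0.75, 0,0,0,0,0.75]'
python3 - <<'E'
from h import *
f=eyes.grab_frame("top"); save(f,"end.png")
E
```

```text
time_s: 17.45
tool_pos: [0.4554, 0.2642, 0.1951]
eef_rot: [[1.0, -0.001, 0.002], [-0.001, -1.0, 0.001], [0.002, -0.001, -1.0]]
ft_force: [-0.5, 1.0, -0.6]
width: 0.0699
grasp_force: 0.0
time_s: 18.2
tool_pos: [0.4167, 0.0546, 0.1945]
eef_rot: [[1.0, -0.0, 0.001], [-0.0, -1.0, 0.0], [0.001, -0.0, -1.0]]
ft_force: [0.4, 0.5, 0.0]
width: 0.0698
grasp_force: 0.0
```

View pics/end.png

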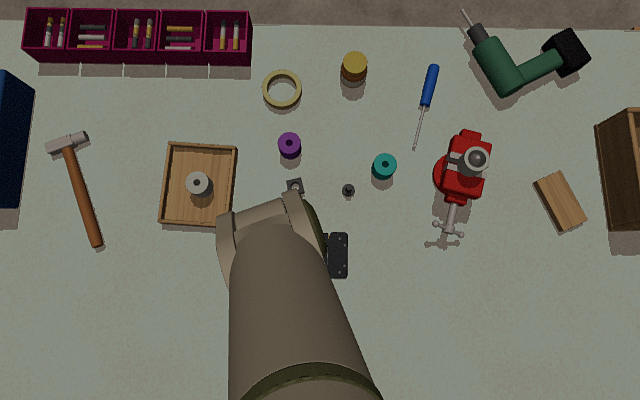

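The narrow sleeve stands in the tray at (199,184), the wide one is on the pin at (476,160), and the arm is clear of everything.

```bash
python3 -c "
from station import robot
print(robot.sign_off())"
```

```text
the job is handed in; nothing more can be done
None
```

The wide-bore sleeve is on the gauge pin, seated on the vise jaws, and the narrow-bore sleeve stands in the pine tray; I handed the job in at about 18 s and saw no verdict.

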